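# Clear the frame corner and hold it square

## Task

A picture frame is being put together on the art-room table: with the brush, and nothing but the brush, sweep the three wooden offcuts away from the inside corner of the two rails until each lies farther from that corner than the square's legs are long (200 mm), then set the brush down, well away from the corner. Next take the orange assembly square and press it, flat on the board, into the inside corner until both its outer faces lie flush against the long and the short rail, which swings the leaning short rail out to a true right angle. Finish while still gripping the square and pressing it home against both rails (do not let go), with the glue bottle, sharpener, eraser and pencil case left where they are.

Things in the scene. Friction and masses are not known exactly. Their poses are not given: they have to be found in the camera images.
- board: Dark wooden board 440 x 360 mm, 12 mm thick, fixed. Origin: on the table under the rails' inside corner; in its axes it spans x -310 to +130, y -310 to +50 mm. Two steel toggle clamps with red grips (up to 70 mm above the table, out to x +175) on its +x part, at y -70 and -220 mm, hold the long rail from above; nothing of them reaches beyond the rail's inner face.
- inner_corner (a point): The inside corner of the two rails, on the board's top (12 mm above the table), with the board's axes. The long rail's inner face is the plane x = 0, running from here along -y; the short rail's inner face is the plane y = 0 when it is square, running from here along -x.
- long_rail: Pale pine rail 330 x 40 mm, 20 mm high, lying on the board (its top 32 mm above the table), clamped and immovable. Its origin is the inside corner, axes as the board's; it fills x 0 to 40 mm and y -290 to +40 mm.
- short_rail (a joint): Lean of the short rail (pale pine, 260 x 40 mm, 20 mm high, on the board), rad: 0 = square to the long rail (a firm stop), up to 0.16 as its free end swings towards -y of the board, into the corner. Its inner face pivots about the inside corner. Stiff: 1 to 3 N at 200 mm from the corner swings it; let go at square, it springs back by about 0.03 rad.
- short_rail_end (a point): Free end of the short rail: top edge of its inner face, 260 mm from the corner, 32 mm above the table.
- square: Orange assembly square, 0.28 kg, lying flat, loose: a right-angled triangular frame 20 mm thick; two legs 200 mm long (from the right-angle corner), 24 mm wide, joined by a sloping bar, an open window between. Origin: on its underside, 66.7 mm from both outer faces. Legs run from the corner along its -x and -y: seated, its axes are parallel to the board's, square_heel on inner_corner.
- square_heel (a point): The right-angle corner of the square's outer faces, on its underside, at (66.7, 66.7) mm from the square's origin. The plastic itself is cut back 18 mm here for clearance. The smooth square slides easily along board and rails (friction about 0.3).
- square_grip (a point): Middle of the square's sloping bar, 10 mm above the underside: a good place to grip, across the bar. The bar is 18 mm wide along the direction (1, 1) of the square's axes and about 230 mm long along (1, -1). The window beside it is over 60 mm deep here; the other side is free.
- brush: Bench brush, 0.16 kg, standing on its bristles, 280 mm long, 78 mm high. Origin: level with the bristle tips, under the grip point. Head along +x: stiff bristle block from x 35 to 185 mm, 26 mm wide, 44 mm high, under a wooden back 28 mm wide (to x 187). Handle 22 mm wide (y) and high, to x = -96 mm, free underneath.
- brush_grip (a point): Grip point on the brush's handle neck, 60 mm above the bristle tips, at mid-height of the handle; grip it across y.
- brush_head (a point): Middle of the brush head at the bristle tips, 110 mm ahead of the grip point along the brush's x.
- offcut_a: Loose pine offcut 34 x 26 x 20 mm (x, y, high) on the board in the corner. Origin: centre of its underside.
- offcut_b: Loose pine offcut 30 x 30 x 20 mm on the board in the corner. Origin: centre of its underside.
- offcut_c: Loose pine offcut 26 x 36 x 20 mm on the board in the corner. Origin: centre of its underside. All offcuts start 75 to 190 mm from the short rail's square position and 15 to 125 mm from the long rail.
- sharpener: Bystander: upright barrel pencil sharpener, grey with a dark blue top, 50 mm across, 68 mm high.
- eraser: Bystander: white eraser in a blue sleeve, 22 x 50 x 12 mm.
- glue_bottle: Bystander: white glue bottle with an orange cap, 60 mm across, 170 mm high.
- pencil_case: Bystander: olive hard pencil case with daisies, 85 x 210 x 46 mm.

How it is judged:
By the outcome, as a careful person would: the job done as asked, in the order asked, and still so for the second after the job is handed in, while the arm keeps its last pose, push and grip.
It also fails if it takes over 64 s, if anything falls off the work surface, if the arm or the gripper's body presses on something with over 40 N, if the wrist force passes 120 N, or if a joint passes its speed limit or range.

## Robot

A 6-joint arm with a two-finger parallel gripper is mounted at the origin on the work surface. World frame = base frame: x ahead of the robot, y to its left, z up, the work surface at z = 0. Lengths are in m, angles in rad, forces in N, time in s.
With the tool pointing down it reaches from about 0.4 to 0.825 m from the base axis. Payload 7 kg.
Tool frame: the origin (TCP) lies midway between the tips of the shut fingers; the grasp point (between the pads) lies 19 mm behind it; z points along the fingers, y is the line along which they close (so a half turn about z gives the same grasp; the last joint's range is limited). The gripper opens to 88 mm and grips with 3 to 60 N. Pads are 19 mm wide; open, the fingers measure 130 mm over their backs; the gripper's body (78 mm by 193 mm) begins 47 mm behind the grasp point.
Start: joints at [-0.968, 0.359, 0.012, 0, -1.224, -0.288], TCP at [0.209, -0.642, 0.2] pointing down, gripper open.
Joint ranges: [-3.07, 3.07], [-1.43, 2.12], [-1.02, 1.25], [-3.03, 1.67], [-3.05, -0], [-3.03, 3.03]. Speed limits (rad/s): [2.39, 2.39, 3.01, 3.14, 3.14, 3.14].

## Interface

Orientations are given as [roll, pitch, yaw] about the fixed x, y, z axes, in that order (R = Rz(yaw) Ry(pitch) Rx(roll)).
In Python, from station import arm, grab_frame, camera_params, spot_in gives the robot as it stands.
- The arm moves only by the shell command python3 -m jog 'ROWS' [FORCE]. ROWS is JSON, a list that holds one entry, the list of rows, each a list of 7 numbers: the shift along the tool's x, y, z in mm, then the turn, a rotation vector about the tool's x, y, z in rad, then the finger opening in mm, from 0 to 87.6. In form: [[[x, y, z, wx, wy, wz, fingers], ...]]. A call has 1 to 20 rows; each row is the pose to reach, as a shift and turn from the pose commanded when the call began, along the tool's axes at that moment; what a row does not reach only later rows make up. A row lasts 1/8 s, in which the tool goes at most 62.5 mm and 10.7 degrees, less where a joint would pass 70% of its speed; a pose out of reach is approached as far as the arm can. A call with a gripper value outside its range is refused whole. The fingers move at their own pace and stop on an object; FORCE is the grip in N (left out, the last holds). Time passes only in rows, so rows that repeat a pose let the fingers close. It gives the time, the measured TCP pose, the force, the opening and the grip force at its end, in the units of the state.
- arm.get_state(): the state, without advancing time (a new reading comes with each control period).
- grab_frame(name): name is "scene" or "side" or "wrist"; returns (picture, depth): 480x640x3 uint8, blue, green, red; 480x640 float32, m along the optical axis (not along the pixel's ray), 0 where there is no reading.
- camera_params(name): a dict with "mtx" (3x3 intrinsics, pixels), "k1" (the pictures are not rectified: a ray, as slopes to the right and down, at radius r is drawn at 1 + k1 r^2 times it, then the intrinsics apply), "R" (3x3) and "t" (3): a world point X has camera coordinates R X + t. Camera axes: x right, y down, z forward; pixel columns grow to the right and rows downward; lengths in m; the calibration is good to about 2 mm. A picture is of the moment at which its call begins: read the wrist's pose just before it. camera_params takes no time and is no camera call; for the wrist camera it gives the pose at the moment of the call.
- arm.job_done(): hands the job in; it is judged then, once.
Trained networks look in the newest picture that a camera, given by its name, has taken for a name from the list of things; names that differ only in an ending like _2 or _b are one class to them, and where a whole thing is asked for, a point or a joint stands for the part that bears it (a point fixed in the world has none). Each returns a list of dicts, best first, with "confidence" (0 to 1); they miss things now and then, are a little off and sometimes report something else, mostly with a low value. They report only what shows in the picture. A call takes as long as a camera call.
- spot_in(query, camera): "uv" ([column, row] in pixels, amid what is visible of it).
The state is a dict: "t": time; "q": joint angles; "qd": joint speeds; "joint_efforts": joint torques, N m; "eef_pos": TCP position; "ee_rot": TCP orientation; "force": force on the tool from outside, world axes, zero at the start; "moment": the same for the moment, N m; "width": finger opening in m; "gripper_force": force on a finger pad.
Only numpy, scipy, OpenCV 4.12 (cv2) and the standard library are available. Lean on these libraries where they do the work, as an engineer would, in place of code of your own. Each camera call takes 0.05 s, during which the arm holds its last target. There are 200 camera calls.

## Working session

There is one attempt and no reset: what is moved stays moved. The work goes in short steps, Python scripts to look and compute and a shell command to move; the robot and the scene stay as the last step left them, time stands still between calls to the robot, and variables do not carry over. Pictures are saved under pics/ and viewed, at most 10 in all, crops included, and the job is handed in when it is done.

```bash
ls; mkdir -p pics; cat > h.py <<'E'
import numpy as np, cv2
from station import arm, grab_frame, camera_params, spot_in
def ray(P,uv):
    d=np.array([[uv]],float); m=np.array(P["mtx"]); x=(uv[0]-m[0,2])/m[0,0]; y=(uv[1]-m[1,2])/m[1,1]
    rd=np.hypot(x,y); r=rd
    for _ in range(20): r=rd/(1+P["k1"]*r*r)
    s=1 if rd==0 else r/rd
    return np.array([x*s,y*s,1.0])
def at_z(P,uv,z):
    R=np.array(P["R"]);t=np.array(P["t"]); d=R.T@ray(P,uv); c=-R.T@t
    return c+d*(z-c[2])/d[2]
def at_d(P,uv,dep):
    R=np.array(P["R"]);t=np.array(P["t"]); return R.T@(ray(P,uv)*dep-t)
def proj(P,X):
    c=np.array(P["R"])@np.array(X)+np.array(P["t"]); x,y=c[0]/c[2],c[1]/c[2]; k=1+P["k1"]*(x*x+y*y)
    m=np.array(P["mtx"]); return np.array([m[0,0]*x*k+m[0,2],m[1,1]*y*k+m[1,2]])
E
python3 - <<'E'
from h import *
np.set_printoptions(precision=4,suppress=True)
s=arm.get_state(); print(s)
for n in ["scene","side"]:
    p,d=grab_frame(n); cv2.imwrite(f"pics/{n}0.png",p); P=camera_params(n)
    print(n,-np.array(P["R"]).T@P["t"])
    np.savez(f"{n}0.npz",p=p,d=d)
    for q in ["board","long_rail","short_rail","short_rail_end","inner_corner","square","square_heel","square_grip","brush","brush_grip","brush_head","offcut_a","sharpener","eraser","glue_bottle","pencil_case"]:
        try: r=spot_in(q,n)
        except Exception as e: print(q,e); continue
        for o in r[:4]:
            u=[int(round(v)) for v in o["uv"]]; dd=d[min(u[1],479),min(u[0],639)]
            print(q,round(o["confidence"],2),u,at_d(P,o["uv"],dd) if dd>0 else None)
E
```

```text
pics
{'t': 0.0, 'q': array([-0.9679,  0.3594,  0.0111, -0.0004, -1.2241, -0.2881]), 'qd': array([ 0.0007,  0.0001, -0.0005, -0.0001, -0.0002, -0.0001]), 'joint_efforts': array([ -0.0005, -58.2716,  29.3045,   6.9971,   0.0069,  -0.0001]), 'eef_pos': array([ 0.2088, -0.6413,  0.1986]), 'ee_rot': array([ 3.1399, -0.0001, -2.8269]), 'force': array([0.1563, 0.5821, 0.2889]), 'moment': array([-0.0583,  0.0054,  0.0096]), 'gripper_force': 0.0, 'width': 0.08770975333966172}
scene [1.4189 0.7833 1.1262]
board 0.65 [315, 260] [0.629  0.0112 0.028 ]
long_rail 0.71 [299, 274] [0.7103 0.019  0.0275]
short_rail 0.77 [355, 270] [0.5727 0.1411 0.0298]
short_rail 0.44 [255, 198] [ 0.5117 -0.4289  0.0011]
short_rail_end 0.87 [356, 272] [0.5802 0.1514 0.0334]
square 0.7 [257, 198] None
square 0.52 [300, 279] [0.7417 0.0544 0.0581]
square_heel 0.6 [254, 198] [ 0.5181 -0.4281  0.0016]
square_heel 0.32 [238, 230] [ 0.728  -0.2601  0.0663]
square_grip 0.56 [259, 195] [ 0.5008 -0.4166  0.0157]
square_grip 0.43 [491, 316] [0.466  0.574  0.0479]
brush 0.66 [440, 314] [0.5647 0.457  0.053 ]
brush_grip 0.77 [4
[... 1136 characters left out ...]
1 0.5804 0.0464]
square_grip 0.6 [274, 387] [0.5342 0.4608 0.0416]
brush 0.59 [275, 385] [0.5319 0.461  0.0485]
brush_grip 0.8 [275, 384] [0.5308 0.4609 0.0526]
brush_head 0.87 [274, 384] [0.5341 0.4604 0.0532]
offcut_a 0.57 [312, 258] [0.594  0.023  0.0323]
offcut_a 0.53 [291, 258] [0.6495 0.027  0.0229]
offcut_a 0.47 [275, 385] [0.5318 0.4599 0.0498]
sharpener 0.56 [303, 191] [ 0.708  -0.2503  0.0539]
eraser 0.72 [231, 326] [0.7056 0.2983 0.0125]
eraser 0.63 [311, 289] [0.5589 0.1396 0.0312]
eraser 0.42 [271, 384] [0.5373 0.4657 0.0569]
glue_bottle 0.81 [412, 144] [ 0.4404 -0.573   0.0889]
pencil_case 0.62 [303, 445] [0.431  0.5768 0.0443]
pencil_case 0.59 [233, 324] [0.7037 0.2895 0.0112]
```

```bash
python3 - <<'E'
import cv2
p=cv2.imread("pics/scene0.png"); cv2.imwrite("pics/scene0c.png",cv2.resize(p[140:365,210:510],(800,600),interpolation=cv2.INTER_CUBIC))
p=cv2.imread("pics/side0.png"); cv2.imwrite("pics/side0c.png",cv2.resize(p[170:440,190:550],(800,600),interpolation=cv2.INTER_CUBIC))
E
```

```text
(no output)
```

View pics/scene0c.png

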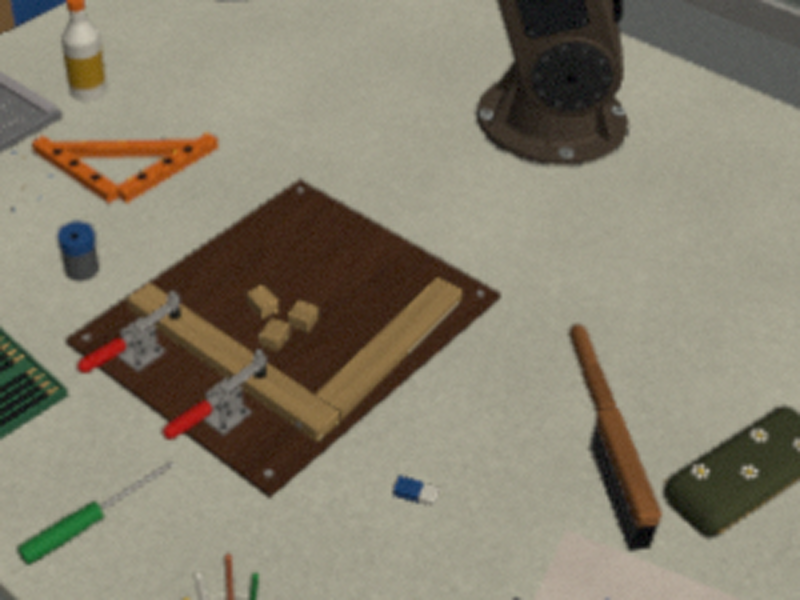

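View pics/side0c.png

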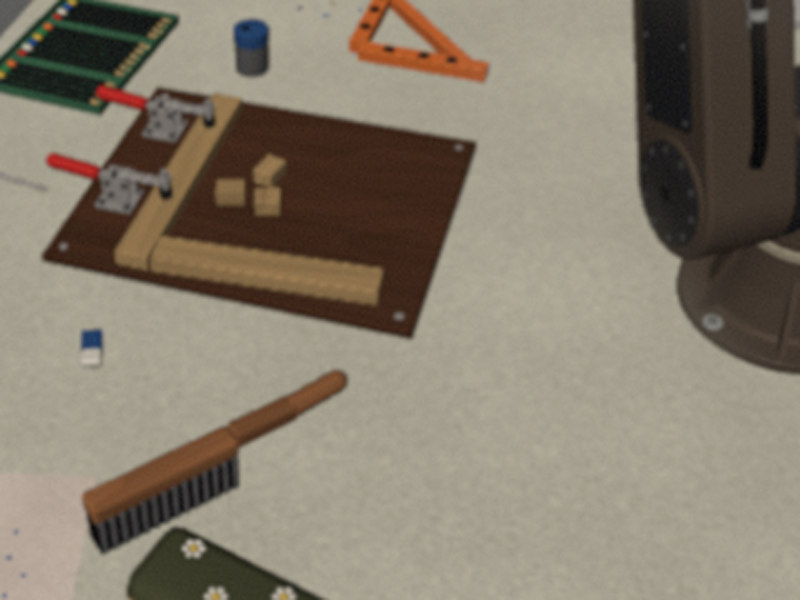

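Both views show the same layout. In the scene view the board spans (238,268)–(397,251), with the rails' corner near (332,288) and the short rail leaning in. The three offcuts are at about (309,252), (324,258) and (312,265), the square at (257,198), and the brush runs from (426,264) to (454,333). Next I'll fit poses.

```bash
cat > fit.py <<'E'
from h import *
from scipy.optimize import least_squares
np.set_printoptions(precision=4,suppress=True)
def cloud(n,p,d,P):
    v,u=np.nonzero(d>0); m=np.array(P["mtx"])
    uv=np.stack([u,v],1).astype(np.float32)[:,None]
    K=np.array(m); xy=cv2.undistortPoints(uv,K,np.array([P["k1"],0,0,0,0.]))[:,0]
    dd=d[v,u]; C=np.c_[xy*dd[:,None],dd]
    return (C-np.array(P["t"]))@np.array(P["R"]), p[v,u].astype(int)
def Rz(a): return np.array([[np.cos(a),-np.sin(a)],[np.sin(a),np.cos(a)]])
E
python3 - <<'E'
from fit import *
L=np.array([[-310,-310],[-310,50],[130,50],[130,-310]])/1e3
o={"scene":np.array([[300,181],[500,295],[270,495],[67,340]])/(800/300)+[210,140],
"side":np.array([[475,143],[412,337],[43,258],[160,90]])/(800/360)+[190,170]}
for n in o: o[n]=np.array([at_z(camera_params(n),u,.012)[:2] for u in o[n]]); print(n,o[n].tolist())
f=lambda q:np.concatenate([(L@Rz(q[2]).T+q[:2]-o[n]).ravel() for n in o])
r=least_squares(f,[.65,.2,0]); print("corner",r.x,"res",r.fun.reshape(2,4,2))
q=r.x
for n in ["scene","side"]:
    z=np.load(n+"0.npz"); X,c=cloud(n,z["p"],z["d"],camera_params(n))
    hsv=cv2.cvtColor(z["p"],cv2.COLOR_BGR2HSV)[z["d"]>0].astype(int)
    H,S,V=hsv.T
    m=(H>4)&(H<18)&(S>170)&(V>120)&(X[:,1]<-.25)&(X[:,1]>-.52)&(X[:,2]>-.01)&(X[:,2]<.035)
    print(n,"square",m.sum(),np.median(X[m,2]))
    hull=cv2.convexHull(X[m][:,:2].astype(np.float32))
    a,t=cv2.minEnclosingTriangle(hull); print(t[:,0],a, [np.linalg.norm(t[i,0]-t[(i+1)%3,0]) for i in range(3)])
    m=(X[:,2]>.045)&(X[:,2]<.1)&(X[:,0]>.35)&(X[:,0]<.8)&(X[:,1]>.33)&(X[:,1]<.56)&(H<18)&(S>90)
    B=X[m]; print("brush",m.sum(),np.median(B[:,2])); r=cv2.minAreaRect(B[:,:2].astype(np.float32)); print(r, cv2.boxPoints(r))
    for lo,hi in ((-.2,-.04),(.04,.2)): pass
    l=(X[:,:2]-q[:2])@Rz(q[2])
    m=(X[:,2]>.026)&(X[:,2]<.038)&(l[:,0]<-.005)&(l[:,0]>-.16)&(l[:,1]<-.06)&(l[:,1]>-.21)
    pts=l[m].astype(np.float32)
    _,lab,ce=cv2.kmeans(pts,3,None,(3,50,1e-4),10,cv2.KMEANS_PP_CENTERS); 
    for k in range(3): r=cv2.minAreaRect(pts[lab[:,0]==k]); print("off local",ce[k],(lab==k).sum(),r)
    m=(X[:,2]>.027)&(X[:,2]<.037)&(l[:,0]<-.03)&(l[:,0]>-.3)&(l[:,1]<.06)&(l[:,1]>-.06)
    r=cv2.minAreaRect(l[m].astype(np.float32)); print("short",m.sum(),cv2.boxPoints(r),r)
    m=(X[:,2]>.2*.5)&(X[:,1]<-.45)&(X[:,0]>.35)
    for nm,b in dict(sharp=(.65,.8,-.32,-.18,.055,.08),glue=(.35,.55,-.65,-.5,.1,.2),eraser=(.65,.78,.22,.36,.006,.03),case=(.3,.6,.48,.72,.035,.06)).items():
        m=(X[:,0]>b[0])&(X[:,0]<b[1])&(X[:,1]>b[2])&(X[:,1]<b[3])&(X[:,2]>b[4])&(X[:,2]<b[5]); 
        if m.sum()>5: print(nm,m.sum(),X[m].mean(0),cv2.minAreaRect(X[m][:,:2].astype(np.float32)))
E
```

```text
scene [[0.3892764598683742, -0.17335531444387842], [0.38970096062244486, 0.18177452077549705], [0.8254348871834742, 0.18220375747916273], [0.8232830002490013, -0.17385127430021363]]
side [[0.3849031819157114, -0.176721774314899], [0.38266511878962883, 0.1847911849093158], [0.8177854849612679, 0.18248088778438576], [0.8145370108297819, -0.17414959971251864]]
corner [ 0.6936  0.1341 -0.0009] res [[[-0.006  -0.0023]
  [-0.0061  0.0026]
  [-0.0018  0.0017]
  [-0.     -0.0022]]

 [[-0.0016  0.0011]
  [ 0.001  -0.0004]
  [ 0.0058  0.0015]
  [ 0.0087 -0.0019]]]
scene square 616 0.017011541898888958
[[ 1.1275 -0.2677]
 [ 0.5765 -0.5208]
 [ 0.3929 -0.331 ]] 0.07555282115936279 [np.float32(0.60635024), np.float32(0.2641438), np.float32(0.73731256)]
brush 645 0.065305180739326
((0.5232452154159546, 0.42731577157974243), (0.26254528760910034, 0.028540484607219696), 49.739925384521484) [[0.4275 0.3364]
 [0.4493 0.3179]
 [0.619  0.5183]
 [0.5972 0.5367]]
off local [-0.0454 -0.116 ] 65 ((-0.047525085508823395, -0.11583038419485092), (0.03813670575618744, 0.026052171364426613), 16.921871185302734)
o
[... 1930 characters left out ...]
4]
 [-0.031   0.0384]] ((-0.14517244696617126, 0.005268950015306473), (0.23194225132465363, 0.0518513061106205), 3.5769102573394775)
sharp 163 [ 0.7156 -0.2667  0.0661] ((0.7171230912208557, -0.27023980021476746), (0.051573749631643295, 0.05070139467716217), 62.61880874633789)
glue 288 [ 0.4338 -0.5857  0.1309] ((0.43517667055130005, -0.5865471959114075), (0.056140441447496414, 0.05432351678609848), 8.455931663513184)
eraser 183 [0.7068 0.2963 0.012 ] ((0.7111051082611084, 0.2867339849472046), (0.15221907198429108, 0.10759914666414261), 78.00618743896484)
case 4017 [0.4468 0.5686 0.045 ] ((0.46872472763061523, 0.5584758520126343), (0.09468630701303482, 0.2629394233226776), 70.03482818603516)
```

```bash
cat > to.py <<'E'
import sys
from fit import *
from scipy.spatial.transform import Rotation as Ro
s=arm.get_state(); R=Ro.from_euler("xyz",s["ee_rot"])
def to(x,y,z,yaw):
    T=Ro.from_euler("xyz",[np.pi,0,yaw]); w=(R.inv()*T).as_rotvec()
    return np.round(R.inv().apply(np.array([x,y,z])-s["eef_pos"])*1e3,1),np.round(w,3)
if __name__=="__main__":
    print(s["t"],s["eef_pos"],s["ee_rot"],s["force"])
    for a in sys.argv[1:]: print(a,*to(*map(float,a.split(","))))
E
python3 to.py 0.53,-0.05,0.32,-2.278 0.4905,0.392,0.22,-2.278
```

```text
1.7 [ 0.209  -0.6418  0.1996] [-3.1416 -0.     -2.8268] [-1.0693  0.517   0.1244]
0.53,-0.05,0.32,-2.278 [-488.5  463.3 -120.4] [-0.    -0.    -0.549]
0.4905,0.392,0.22,-2.278 [-587.8  895.8  -20.4] [-0.    -0.    -0.549]
```

```bash
python3 -m jog '[[[-488,463,-120,0,0,-0.549,87],[-488,463,-120,0,0,-0.549,87],[-488,463,-120,0,0,-0.549,87],[-488,463,-120,0,0,-0.549,87],[-488,463,-120,0,0,-0.549,87],[-488,463,-120,0,0,-0.549,87],[-488,463,-120,0,0,-0.549,87],[-488,463,-120,0,0,-0.549,87],[-488,463,-120,0,0,-0.549,87],[-488,463,-120,0,0,-0.549,87],[-488,463,-120,0,0,-0.549,87],[-488,463,-120,0,0,-0.549,87],[-488,463,-120,0,0,-0.549,87]]]'
python3 - <<'E'
from fit import *
p,d=grab_frame("wrist"); P=camera_params("wrist"); cv2.imwrite("pics/w1.png",p)
np.savez("w1.npz",p=p,d=d,**{k:np.array(v) for k,v in P.items()})
s=arm.get_state(); print(s["t"],s["eef_pos"],s["ee_rot"]); print("cam",-np.array(P["R"]).T@P["t"])
for q in ["offcut_a","inner_corner","short_rail_end","brush_grip"]:
    for o in spot_in(q,"wrist")[:4]: u=o["uv"]; print(q,o["confidence"],u,at_d(P,u,d[int(u[1]),int(u[0])]))
E
python3 to.py 0.4905,0.392,0.22,-2.278
```

```text
t: 3.32
eef_pos: [0.5294, -0.0503, 0.3193]
ee_rot: [3.141, -0.0, -2.277]
force: [-0.3, 0.6, -0.3]
width: 0.0871
gripper_force: 0.0
3.375 [ 0.5292 -0.0509  0.3194] [ 3.1413 -0.0003 -2.2779]
cam [ 0.4836 -0.1037  0.5045]
offcut_a 0.95 [286.4, 294.1] [0.6432 0.0148 0.0321]
offcut_a 0.81 [278.6, 246.4] [ 0.6086 -0.0383  0.0319]
offcut_a 0.62 [320.0, 270.7] [0.5899 0.0182 0.0336]
inner_corner 0.58 [326.2, 214.5] [ 0.5406 -0.0275  0.0114]
short_rail_end 0.83 [408.7, 297.2] [0.5274 0.1192 0.0324]
short_rail_end 0.48 [118.4, 16.2] [ 0.5697 -0.3529  0.0214]
3.575 [ 0.5292 -0.0515  0.3197] [-3.1414  0.0002 -2.2793] [-0.2649 -0.1764  0.3692]
0.4905,0.392,0.22,-2.278 [-311.5  318.    99.7] [-0.     0.    -0.001]
```

View pics/w1.png

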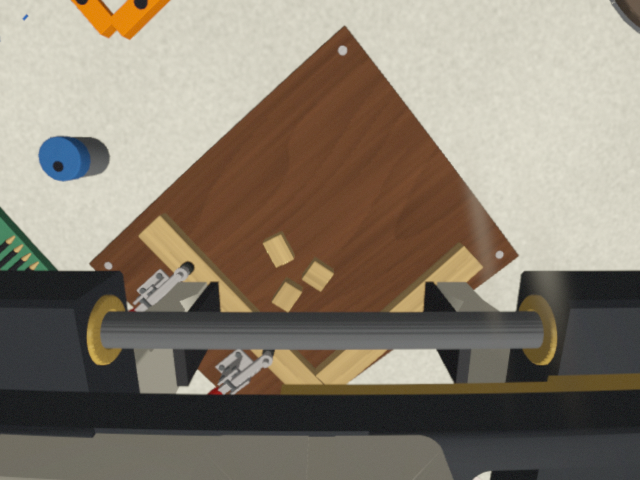

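The wrist view shows the board corners at (90,264), (345,26) and (518,255). The rails' inside corner is near (316,368), the short rail's inner end near (465,245), and the offcuts at (278,250), (318,275) and (287,296). I'll refine the corner from these while moving to the brush.

```bash
python3 - <<'E'
from fit import *
z=np.load("w1.npz"); P={k:z[k] for k in ("mtx","k1","R","t")}; P["k1"]=float(P["k1"])
for n,u,h in [("board -310,-310",(345,26),.012),("board -310,50",(518,255),.012),("board 130,-310",(90,264),.012),("corner",(316,368),.032),("longend in",(164,215),.032),("longend out",(139,236),.032),("short in",(465,245),.032),("short out",(482,265),.032),("heel",(112,38),.02)]: print(n,at_z(P,u,h))
X,c=cloud("w",z["p"],z["d"],P)
q=[.694,.134]; l=X[:,:2]-q
m=(X[:,2]>.026)&(X[:,2]<.038)&(l[:,0]<-.0)&(l[:,0]>-.16)&(l[:,1]<-.06)&(l[:,1]>-.23)&(l[:,0]<-.012)
pts=l[m].astype(np.float32)
_,lab,ce=cv2.kmeans(pts,3,None,(3,50,1e-4),10,cv2.KMEANS_PP_CENTERS)
for k in range(3): print(ce[k],cv2.minAreaRect(pts[lab[:,0]==k]))
# long rail inner face x at sections
for y0 in (-.28,-.24,-.2,-.15,-.1):
    m=(X[:,2]>.028)&(X[:,2]<.037)&(abs(l[:,1]-y0)<.008)&(l[:,0]>-.03)&(l[:,0]<.06); print(y0,m.sum(),np.percentile(l[m,0],[1,99]) if m.sum() else 0)
for x0 in (-.25,-.2,-.15,-.1,-.05):
    m=(X[:,2]>.028)&(X[:,2]<.037)&(abs(l[:,0]-x0)<.005)&(l[:,1]>-.05)&(l[:,1]<.06); print(x0,m.sum(),np.percentile(l[m,1],[1,99]) if m.sum() else 0)
E
python3 -m jog '[[[-312,318,100,0,0,0,60],[-312,318,100,0,0,0,60],[-312,318,100,0,0,0,60],[-312,318,100,0,0,0,60],[-312,318,100,0,0,0,60],[-312,318,100,0,0,0,60],[-312,318,100,0,0,0,60],[-312,318,100,0,0,0,60],[-312,318,100,0,0,0,60],[-312,318,100,0,0,0,60]]]'
python3 - <<'E'
from fit import *
p,d=grab_frame("wrist"); P=camera_params("wrist"); cv2.imwrite("pics/w2.png",p)
np.savez("w2.npz",p=p,d=d,**{k:np.array(v) for k,v in P.items()})
X,c=cloud("w",p,d,P); m=(X[:,2]>.04)&(X[:,2]<.1)&(X[:,0]>.35)&(X[:,0]<.68)&(X[:,1]>.28)&(X[:,1]<.56)&(c[:,2]>c[:,0]+25)
B=X[m][:,:2].astype(np.float32); print(m.sum(),np.median(X[m,2])); r=cv2.minAreaRect(B); print(r,cv2.boxPoints(r)); print(cv2.fitLine(B,cv2.DIST_HUBER,0,.01,.01).ravel())
for q in ["brush_grip","brush_head","brush"]:
    for o in spot_in(q,"wrist")[:2]: u=o["uv"]; print(q,o["confidence"],u,at_d(P,u,d[int(u[1]),int(u[0])]))
E
```

```text
board -310,-310 [ 0.3836 -0.1795  0.012 ]
board -310,50 [0.3846 0.1756 0.012 ]
board 130,-310 [ 0.8201 -0.1799  0.012 ]
corner [0.6843 0.1202 0.032 ]
longend in [ 0.6881 -0.1583  0.032 ]
longend out [ 0.7311 -0.1604  0.032 ]
short in [0.4324 0.1098 0.032 ]
short out [0.4309 0.1452 0.032 ]
heel [ 0.5921 -0.3427  0.02  ]
[-0.0821 -0.1698] ((-0.08139733225107193, -0.16922956705093384), (0.036256447434425354, 0.02618631348013878), 76.34590148925781)
[-0.0493 -0.1177] ((-0.0482245609164238, -0.116927370429039), (0.03583307936787605, 0.026032622903585434), 15.347919464111328)
[-0.0976 -0.1133] ((-0.09675866365432739, -0.11264003813266754), (0.03058185987174511, 0.030200034379959106), 14.307151794433594)
-0.28 405 [-0.0016  0.0368]
-0.24 370 [-0.0025  0.0372]
-0.2 195 [-0.0019  0.0239]
-0.15 222 [-0.0012  0.0276]
-0.1 0 0
-0.25 249 [-0.0255  0.0147]
-0.2 48 [-0.0218 -0.0075]
-0.15 95 [-0.018 -0.001]
-0.1 6 [0.0227 0.0259]
-0.05 208 [-0.0105  0.029 ]
t: 4.82
eef_pos: [0.491, 0.3921, 0.2201]
ee_rot: [-3.141, 0.0, -2.279]
force: [0.6, 0.2, -0.2]
width: 0.0595
gripper_force: 0.0
7091 0.06920252756500635
((0.46440714597702026, 0.4536447525024414), (0.2718047499656677, 0.14831231534481049), 49.91897201538086) [[0.3202 0.3974]
 [0.4336 0.3019]
 [0.6087 0.5099]
 [0.4952 0.6054]]
[0.6364 0.7714 0.4978 0.4004]
brush_grip 0.72 [320.4, 221.2] [0.4918 0.3922 0.0712]
brush_head 0.98 [321.3, 225.4] [0.4936 0.3954 0.0715]
brush 0.93 [320.6, 222.8] [0.4927 0.3934 0.0708]
brush 0.26 [490.4, 264.8] [0.3986 0.5378 0.039 ]
```

View pics/w2.png

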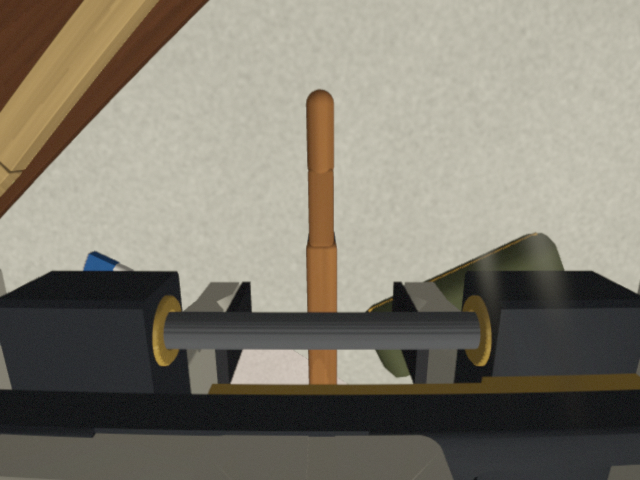

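The brush shows upright at column 320, centred between the fingers, with its handle end at (319,90) and the back starting near row 242. The pencil case begins at about column 368, to the right. I'll work out the position along the handle and the case clearance.

```bash
python3 - <<'E'
from fit import *
z=np.load("w2.npz"); P={k:z[k] for k in ("mtx","k1","R","t")}; P["k1"]=float(P["k1"])
for n,u,h in [("end",(319.5,90),.060),("neck0",(320,170),.07),("back",(321,241),.072),("end half",(319.5,110),.07),("lower",(322,380),.075)]: print(n,at_z(P,u,h))
X,c=cloud("w",z["p"],z["d"],P); s=arm.get_state(); a=s["ee_rot"][2]; l=(X[:,:2]-s["eef_pos"][:2])@Rz(a)
m=(X[:,2]>.055)&(X[:,2]<.1)&(abs(l[:,1])<.03)
for x0 in np.arange(-.06,.12,.02):
    k=m&(abs(l[:,0]-x0)<.005)
    if k.sum()>9: print(round(x0,3),np.percentile(l[k,1],[2,98]),np.percentile(X[k,2],[50,98]))
print("toolx range",np.percentile(l[m,0],[0.2,99.8]))
m=(X[:,2]>.03)&(X[:,2]<.055)&(abs(l[:,1])>.03)&(abs(l[:,0])<.06); print("case",m.sum(),np.abs(l[m,1]).min() if m.sum() else 0)
E
python3 to.py 0.491,0.392,0.041,-2.278
```

```text
end [0.4225 0.3101 0.06  ]
neck0 [0.4639 0.3592 0.07  ]
back [0.5027 0.4057 0.072 ]
end half [0.4331 0.3226 0.07  ]
lower [0.5903 0.5095 0.075 ]
-0.06 [-0.0135  0.013 ] [0.066  0.0676]
-0.04 [-0.0133  0.0137] [0.0659 0.0674]
-0.02 [-0.0116  0.0118] [0.07   0.0722]
0.0 [-0.0102  0.0106] [0.0708 0.0725]
0.02 [-0.0101  0.0113] [0.0708 0.0728]
0.04 [-0.0099  0.0111] [0.0706 0.073 ]
0.06 [-0.0098  0.0118] [0.0727 0.0751]
0.08 [-0.0096  0.0124] [0.0747 0.0772]
0.1 [-0.0087  0.0115] [0.0751 0.0781]
toolx range [-0.1631  0.1051]
case 2580 0.13689215809256422
5.025 [0.491  0.3923 0.2204] [ 3.1415  0.0012 -2.2791] [0.36   0.02   1.1645]
0.491,0.392,0.041,-2.278 [  0.5  -0.2 179.4] [ 0.     0.001 -0.001]
```

```bash
python3 -m jog '[[[9,1,60,0,0,0,50],[9,1,120,0,0,0,50],[9,1,160,0,0,0,50],[9,1,179,0,0,0,50],[9,1,179,0,0,0,50],[9,1,179,0,0,0,10],[9,1,179,0,0,0,10],[9,1,179,0,0,0,10],[9,1,179,0,0,0,10],[9,1,129,0,0,0,10],[9,1,79,0,0,0,10],[9,1,79,0,0,0,10]]]' 50
python3 to.py 0.495,0.076,0.14,-3.1416  0.495,0.076,0.056,-3.1416
```

```text
t: 6.52
eef_pos: [0.4857, 0.3892, 0.1453]
ee_rot: [-3.142, 0.008, -2.277]
force: [0.3, -0.5, -1.6]
width: 0.0202
gripper_force: 50.0
6.525 [0.4857 0.3892 0.1453] [-3.1416  0.008  -2.2772] [ 0.3007 -0.5032 -1.6219]
0.495,0.076,0.14,-3.1416 [ 232.3 -210.4    3.4] [0.003 0.007 0.864]
0.495,0.076,0.056,-3.1416 [ 232.9 -210.4   87.4] [0.003 0.007 0.864]
```

```bash
python3 -m jog '[[[234,-206,3,0,0,0.864,10],[234,-206,3,0,0,0.864,10],[234,-206,3,0,0,0.864,10],[234,-206,3,0,0,0.864,10],[234,-206,3,0,0,0.864,10],[234,-206,3,0,0,0.864,10],[234,-206,40,0,0,0.864,10],[234,-206,40,0,0,0.864,10],[234,-206,40,0,0,0.864,10]]]'
cat > br.py <<'E'
from fit import *
for n in ["scene","side"]:
    p,d=grab_frame(n); P=camera_params(n); X,c=cloud(n,p,d,P)
    cv2.imwrite(f"pics/{n}_b.png",p)
    H,S,V=cv2.cvtColor(p,cv2.COLOR_BGR2HSV)[d>0].astype(int).T
    m=(X[:,2]>.035)&(X[:,2]<.16)&(X[:,0]>.52)&(X[:,0]<.688)&(X[:,1]>-.2)&(X[:,1]<.2)
    for x0 in (.55,.58,.61,.64,.67,.68):
        k=m&(abs(X[:,0]-x0)<.006)
        if k.sum()>3: print(n,x0,k.sum(),"y",np.percentile(X[k,1],[3,97]),"z",np.percentile(X[k,2],[1,50,98]))
    print("xmax",np.percentile(X[m,0],99))
E
python3 br.py; python3 to.py 0.488,0.074,0.057,-3.1416
```

```text
t: 7.65
eef_pos: [0.4888, 0.0758, 0.101]
ee_rot: [-3.141, -0.0, -3.141]
force: [-0.1, 0.1, -1.4]
width: 0.0203
gripper_force: 50.0
scene 0.55 52 y [0.0632 0.1328] z [0.0351 0.1074 0.1287]
scene 0.58 51 y [0.0628 0.0887] z [0.0597 0.1126 0.1243]
scene 0.61 66 y [-0.0407  0.0927] z [0.0355 0.0982 0.1247]
scene 0.64 67 y [0.0596 0.1431] z [0.035  0.1083 0.1248]
scene 0.67 117 y [0.0612 0.1284] z [0.0364 0.0906 0.1216]
scene 0.68 7 y [0.0756 0.1576] z [0.0352 0.0367 0.1162]
xmax 0.6735541208958093
side 0.55 113 y [0.081  0.1125] z [0.0354 0.0933 0.1263]
side 0.58 129 y [0.0664 0.1314] z [0.0355 0.0978 0.125 ]
side 0.61 121 y [0.0658 0.0928] z [0.0354 0.0993 0.1247]
side 0.64 117 y [0.069  0.0934] z [0.0401 0.1002 0.1241]
side 0.67 64 y [0.0669 0.1409] z [0.0351 0.1011 0.1218]
xmax 0.6695642372131095
7.75 [0.4892 0.0761 0.1016] [ 3.1411  0.0013 -3.1407] [ 0.0147 -0.2866 -1.7351]
0.488,0.074,0.057,-3.1416 [ 1.3 -2.2 44.6] [0.    0.001 0.001]
```

```bash
python3 -m jog '[[[1,-2,20,0,0,0,10],[1,-2,32,0,0,0,10],[1,-2,32,0,0,0,10],[1,-15,32,0,0,0,10],[1,-30,32,0,0,0,10],[1,-45,32,0,0,0,10],[1,-60,32,0,0,0,10],[1,-75,32,0,0,0,10],[1,-90,32,0,0,0,10],[1,-105,32,0,0,0,10],[1,-120,32,0,0,0,10],[1,-135,32,0,0,0,10],[1,-150,32,0,0,0,10],[1,-162,32,0,0,0,10],[1,-174,32,0,0,0,10],[1,-184,32,0,0,0,10],[1,-190,32,0,0,0,10],[1,-190,32,0,0,0,10]]]' 60
cat > off.py <<'E'
from fit import *
for n in ["scene","side"]:
    p,d=grab_frame(n); P=camera_params(n); cv2.imwrite(f"pics/{n}_o.png",p)
    for o in spot_in("offcut_a",n)[:6]:
        u=o["uv"]; x=at_z(P,u,.03); print(n,round(o["confidence"],2),np.round(u),"local",x[:2]-[.692,.131],"dist",np.hypot(*(x[:2]-[.692,.131])))
E
python3 off.py; python3 to.py
python3 - <<'E'
import cv2,numpy as np
a=cv2.imread("pics/scene_o.png")[180:330,220:420]; b=cv2.imread("pics/side_o.png")[170:320,200:400]
cv2.imwrite("pics/o1.png",cv2.resize(np.hstack([a,b]),(800,300),interpolation=cv2.INTER_CUBIC))
E
```

```text
t: 10.0
eef_pos: [0.4874, -0.115, 0.0685]
ee_rot: [-3.142, -0.0, 3.141]
force: [0.8, 0.9, -0.9]
width: 0.0198
gripper_force: 60.0
scene 0.35 [238. 162.] local [-0.275  -0.7751] dist 0.8224364667642292
side 0.28 [415. 144.] local [-0.2461 -0.8165] dist 0.8527861872039004
side 0.18 [312. 291.] local [-0.137   0.0111] dist 0.13744941745540545
10.2 [ 0.4875 -0.1144  0.0686] [ 3.1415  0.     -3.1415] [ 0.1994  0.0634 -1.0835]
```

View pics/o1.png

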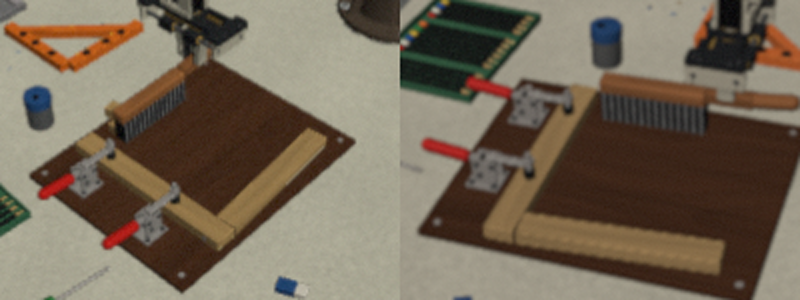

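The two views show the brush against the offcuts at the far side of the board, one corner showing past its head at about (112,110). The corner area is empty. I'll put the brush back where it stood.

```bash
python3 -m jog '[[[0,6,0,0,0,0,10],[0,8,-50,0,0,0,10],[0,8,-75,0,0,0,10],[0,60,-75,0,0,-0.1,10],[0,503,-75,0,0,-0.864,10],[0,503,-75,0,0,-0.864,10],[0,503,-75,0,0,-0.864,10],[0,503,-75,0,0,-0.864,10],[0,503,-75,0,0,-0.864,10],[0,503,-75,0,0,-0.864,10],[0,503,-75,0,0,-0.864,10],[0,503,-75,0,0,-0.864,10],[0,503,-75,0,0,-0.864,10],[0,503,-40,0,0,-0.864,10],[0,503,-10,0,0,-0.864,10],[0,503,5,0,0,-0.864,10],[0,503,15,0,0,-0.864,10]]]'
python3 - <<'E'
from fit import *
p,d=grab_frame("side"); P=camera_params("side"); X,c=cloud("s",p,d,P); s=arm.get_state(); print(s["eef_pos"],s["force"])
l=(X[:,:2]-s["eef_pos"][:2])@Rz(s["ee_rot"][2]+np.pi)
for x0 in (.05,.08,.11,.14,.17):
    k=(abs(l[:,0]-x0)<.006)&(abs(l[:,1])<.025)&(X[:,2]>.02)&(X[:,2]<.12); print(x0,k.sum(),np.percentile(X[k,2],98) if k.any() else 0)
E
```

```text
t: 12.32
eef_pos: [0.4879, 0.3877, 0.0535]
ee_rot: [-3.141, 0.0, -2.278]
force: [0.6, 0.7, -0.3]
width: 0.0202
gripper_force: 60.0
[0.4875 0.3876 0.0524] [-0.296  -0.5964 -2.0136]
0.05 142 0.07951764994654399
0.08 148 0.07894648034680792
0.11 149 0.07718048390010293
0.14 143 0.07741463388544077
0.17 158 0.07683040230941202
```

```bash
python3 -m jog '[[[0,0,4,0,0,0,10],[0,0,6,0,0,0,10],[0,0,6,0,0,0,60],[0,0,6,0,0,0,60],[0,0,6,0,0,0,60],[0,0,-60,0,0,0,60],[0,0,-120,0,0,0,60],[0,0,-170,0,0,0,60],[0,0,-170,0,0,0,60]]]' 20
python3 off.py; python3 to.py 0.56,0.0,0.25,-1.5 0.47,-0.30,0.25,-0.785
python3 - <<'E'
import cv2,numpy as np
a=cv2.imread("pics/scene_o.png")[150:350,230:480]; b=cv2.imread("pics/side_o.png")[180:440,200:430]
cv2.imwrite("pics/o2.png",np.hstack([cv2.resize(a,(400,320)),cv2.resize(b,(400,452))[:320]]))
E
```

```text
t: 13.5
eef_pos: [0.4894, 0.3902, 0.2292]
ee_rot: [-3.141, 0.009, -2.277]
force: [-0.1, -0.1, -0.7]
width: 0.0598
gripper_force: 0.0
scene 0.39 [241. 231.] local [ 0.0093 -0.4153] dist 0.41544948071826443
scene 0.36 [321. 260.] local [-0.0758 -0.1006] dist 0.12595383229909562
side 0.68 [328. 228.] local [-0.1009 -0.2526] dist 0.2720466597779683
13.7 [0.487  0.3879 0.2223] [ 3.1414 -0.0019 -2.2779] [-0.3613 -1.1525 -1.4651]
0.56,0.0,0.25,-1.5 [ 247.5 -307.4  -27.3] [ 0.001 -0.002 -0.778]
0.47,-0.30,0.25,-0.785 [ 534.1 -433.9  -26.7] [ 0.002 -0.001 -1.493]
```

View pics/o2.png

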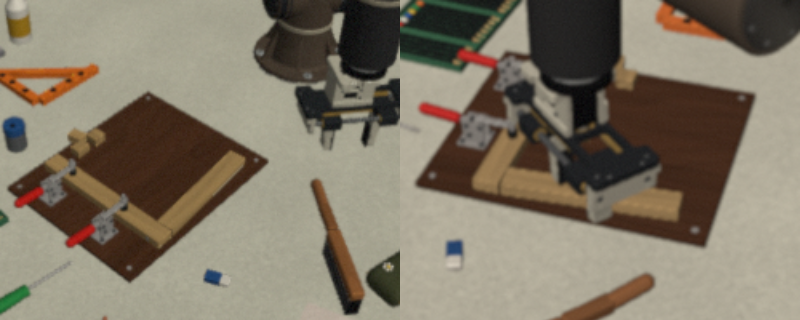

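The scene view shows the brush standing again by the pencil case, and the offcuts grouped at the board's far edge, at about (85,140) in the crop. Next I'll move over the square.

```bash
python3 to.py 0.49,-0.42,0.24,-0.785
python3 -m jog '[[[612,-524,-18,0,0,-1.493,60],[612,-524,-18,0,0,-1.493,60],[612,-524,-18,0,0,-1.493,60],[612,-524,-18,0,0,-1.493,60],[612,-524,-18,0,0,-1.493,60],[612,-524,-18,0,0,-1.493,60],[612,-524,-18,0,0,-1.493,60],[612,-524,-18,0,0,-1.493,60],[612,-524,-18,0,0,-1.493,60],[612,-524,-18,0,0,-1.493,60],[612,-524,-18,0,0,-1.493,60],[612,-524,-18,0,0,-1.493,60],[612,-524,-18,0,0,-1.493,60],[612,-524,-18,0,0,-1.493,60],[612,-524,-18,0,0,-1.493,60]]]'
cat > sq.py <<'E'
from fit import *
s=arm.get_state(); p,d=grab_frame("wrist"); P=camera_params("wrist"); cv2.imwrite("pics/w3.png",p)
np.savez("w3.npz",p=p,d=d,**{k:np.array(v) for k,v in P.items()})
print(s["t"],s["eef_pos"],s["ee_rot"])
H,S,V=cv2.cvtColor(p,cv2.COLOR_BGR2HSV)[d>0].astype(int).T
X,c=cloud("w",p,d,P); m=(H>4)&(H<20)&(S>170)&(V>90)&(X[:,2]>.012)&(X[:,2]<.03)
l=(X[:,:2]-s["eef_pos"][:2])@Rz(s["ee_rot"][2]); l[:,1]*=-1   # tool x,y
for x0 in np.arange(-.14,.15,.02):
    k=m&(abs(l[:,0]-x0)<.003)
    if k.sum()>5:
        y=np.sort(l[k,1]); g=np.r_[0,np.nonzero(np.diff(y)>.008)[0]+1,len(y)]
        print(round(x0,2),[(round(float(y[a]),4),round(float(y[b-1]),4)) for a,b in zip(g[:-1],g[1:]) if b-a>3],np.median(X[k,2]))
E
python3 sq.py
```

```text
13.7 [0.487  0.3879 0.2223] [ 3.1414 -0.0019 -2.2779] [-0.3613 -1.1525 -1.4651]
0.49,-0.42,0.24,-0.785 [ 612.3 -527.1  -16.6] [ 0.002 -0.001 -1.493]
t: 15.58
eef_pos: [0.4875, -0.4185, 0.2393]
ee_rot: [3.14, 0.003, -0.787]
force: [-0.5, 1.2, 0.5]
width: 0.0595
gripper_force: 0.0
15.575 [ 0.4875 -0.4185  0.2393] [ 3.1404  0.0034 -0.7874]
-0.12 [(-0.0045, 0.0032)] 0.02023240330119528
-0.1 [(-0.023, 0.0131)] 0.020214601312105417
-0.08 [(-0.0432, -0.0335), (-0.0196, -0.0012)] 0.020313226785391072
-0.06 [(-0.0617, -0.0012)] 0.020396538159072587
-0.04 [(-0.0813, -0.0445), (-0.016, -0.0002)] 0.0202226917318448
-0.02 [(-0.0999, -0.0633), (-0.0158, -0.0002)] 0.020391955875471934
0.0 [(-0.1185, -0.0827), (-0.0156, 0.0008)] 0.020581015786680854
0.02 [(-0.1152, -0.1029), (-0.0155, 0.0007)] 0.020454838069899776
0.04 [(-0.1208, -0.0826), (-0.0144, 0.0017)] 0.020577513770683068
0.06 [(-0.1006, -0.0614), (-0.0142, 0.0017)] 0.02043871213401338
0.08 [(-0.0787, -0.0413), (-0.0141, 0.0026)] 0.020648428131601646
0.1 [(-0.0593, 0.0025)] 0.020339868284486126
0.12 [(-0.0376, -0.028), (-0.0184, 0.0034)] 0.02067995626286455
0.14 [(-0.0175, 0.0194)] 0.020467575816648487
```

View pics/w3.png

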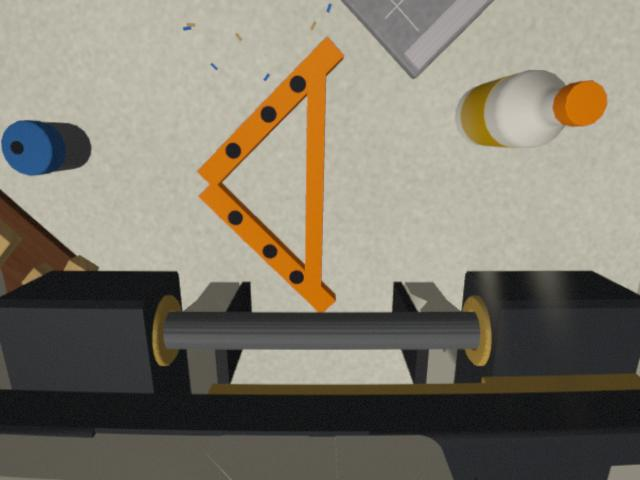

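The wrist view shows the square lying with its heel at about (200,185), its bar running down columns 308–325, and the window clear on both sides. The grip point comes out at tool (19,−7.4) mm with a turn of +0.024 rad.

```bash
python3 -m jog '[[[19,-7.5,60,0,0,0.024,40],[19,-7.5,120,0,0,0.024,40],[19,-7.5,175,0,0,0.024,40],[19,-7.5,215,0,0,0.024,40],[19,-7.5,229,0,0,0.024,40],[19,-7.5,235,0,0,0.024,40],[19,-7.5,235,0,0,0.024,40],[19,-7.5,235,0,0,0.024,40]]]' 60
python3 to.py; python3 - <<'E'
from fit import *
for n in ("scene","side"):
    p,d=grab_frame(n);X,c=cloud("s",p,d,camera_params(n)); l=X[:,:2]-[.692,.131]
    m=(X[:,2]>.022)&(X[:,2]<.037)&(l[:,0]<-.005)&(l[:,0]>-.2)&(l[:,1]<-.2)&(l[:,1]>-.33)
    for x0 in np.arange(-.15,0,.015):
        k=m&(abs(l[:,0]-x0)<.0075)
        if k.sum()>4: print(n,round(x0,3),k.sum(),np.percentile(l[k,1],[3,97]))
E
```

```text
t: 16.62
eef_pos: [0.5082, -0.4258, 0.0083]
ee_rot: [-3.141, -0.003, -0.809]
force: [0.2, 0.1, -0.4]
width: 0.0402
gripper_force: 0.0
16.625 [ 0.5082 -0.4258  0.0083] [-3.1407 -0.0026 -0.8086] [ 0.1652  0.0782 -0.4293]
scene -0.12 5 [-0.2833 -0.2643]
scene -0.105 27 [-0.29   -0.2609]
scene -0.09 40 [-0.3043 -0.2614]
scene -0.075 34 [-0.3262 -0.2862]
scene -0.06 54 [-0.3241 -0.2623]
scene -0.045 27 [-0.2887 -0.2616]
scene -0.03 19 [-0.2881 -0.2622]
side -0.12 10 [-0.2871 -0.2564]
side -0.105 50 [-0.2882 -0.2568]
side -0.09 46 [-0.3045 -0.2564]
side -0.075 55 [-0.3262 -0.2852]
side -0.06 68 [-0.317  -0.2586]
side -0.045 43 [-0.2862 -0.2581]
side -0.03 11 [-0.2832 -0.2583]
```

```bash
python3 -m jog '[[[0,0,2,0,0,0,40],[0,0,2,0,0,0,5],[0,0,2,0,0,0,5],[0,0,2,0,0,0,5],[0,0,2,0,0,0,5],[0,0,-30,0,0,0,5],[0,0,-80,0,0,0,5],[0,0,-80,0,0,0,5],[0,0,-80,0,0,0,5]]]' 60
python3 sq.py; python3 to.py 0.5864,0.0024,0.088,-0.785
```

```text
t: 17.85
eef_pos: [0.5071, -0.4252, 0.0866]
ee_rot: [-3.141, -0.0, -0.809]
force: [0.2, 0.3, -1.1]
width: 0.0049
gripper_force: 0.0
17.85 [ 0.5071 -0.4252  0.0866] [-3.1411 -0.0002 -0.809 ]
-0.1 [(-0.004, 0.0068)] 0.01941032781998093
-0.08 [(-0.0032, 0.006)] 0.019187299137698854
-0.04 [(-0.0024, 0.0051)] 0.01922362576151115
-0.02 [(-0.1106, -0.0749), (-0.005, 0.0118)] 0.01899487602437511
0.0 [(-0.1053, -0.0916), (-0.0049, 0.0116)] 0.018988820723151178
0.02 [(-0.1102, -0.0722), (-0.0048, 0.0119)] 0.01913172249153489
0.04 [(-0.0902, -0.0519), (-0.0047, 0.0118)] 0.0191110541387736
0.06 [(-0.0707, -0.0321), (-0.0046, 0.0116)] 0.019101618117431565
0.08 [(-0.05, 0.0119)] 0.01901782682964042
0.1 [(-0.0305, -0.0202), (-0.0079, 0.0118)] 0.019090878301780367
0.12 [(-0.0101, 0.0274)] 0.01895849259184928
0.14 [(0.0097, 0.0155)] 0.019043639282411675
17.9 [ 0.5066 -0.425   0.0858] [ 3.1415  0.0012 -0.8091] [-0.3305  0.4327 -0.2353]
0.5864,0.0024,0.088,-0.785 [-254.2 -352.7   -1.9] [ 0.     0.001 -0.024]
```

The fingers shut to 5 mm and the square stayed on the table, so the grasp missed or slipped. I'll go down again, lower and centred, and read the width before lifting.

```bash
python3 -m jog '[[[0,3.5,0,0,0,0,40],[0,3.5,0,0,0,0,40],[0,3.5,50,0,0,0,40],[0,3.5,75,0,0,0,40],[0,3.5,83,0,0,0,40],[0,3.5,84,0,0,0,40],[0,3.5,84,0,0,0,40],[0,3.5,84,0,0,0,40]]]' 30
python3 -m jog '[[[0,0,0,0,0,0,5],[0,0,0,0,0,0,5],[0,0,0,0,0,0,5],[0,0,0,0,0,0,5]]]' 30; python3 to.py
```

```text
t: 18.9
eef_pos: [0.5054, -0.4282, 0.0038]
ee_rot: [-3.141, -0.002, -0.809]
force: [-0.1, -0.3, 0.3]
width: 0.0401
gripper_force: 0.0
t: 19.4
eef_pos: [0.5047, -0.4278, 0.0026]
ee_rot: [3.142, -0.0, -0.809]
force: [0.9, 0.4, 0.5]
width: 0.0073
gripper_force: 0.0
19.4 [ 0.5047 -0.4278  0.0026] [ 3.1416 -0.     -0.8087] [0.9364 0.4497 0.5147]
```

```bash
python3 - <<'E'
from fit import *
o=[]
for n in ("wrist","side","scene"):
    p,d=grab_frame(n); P=camera_params(n); s=arm.get_state(); u=proj(P,s["eef_pos"]); print(n,u)
    r=(320,240) if n!="wrist" else (640,480)
    if n=="wrist": o.append(cv2.resize(p,(400,300)))
    else:
        x,y=int(u[0])-80,max(0,int(u[1])-60); o.append(cv2.resize(p[y:y+120,x:x+160],(400,300)))
o.append(o[0]*0); cv2.imwrite("pics/miss.png",np.vstack([np.hstack(o[:2]),np.hstack(o[2:])]))
E
```

```text
wrist [319.041  279.8636]
side [381.6527 185.4775]
scene [256.5496 196.6396]
```

View pics/miss.png

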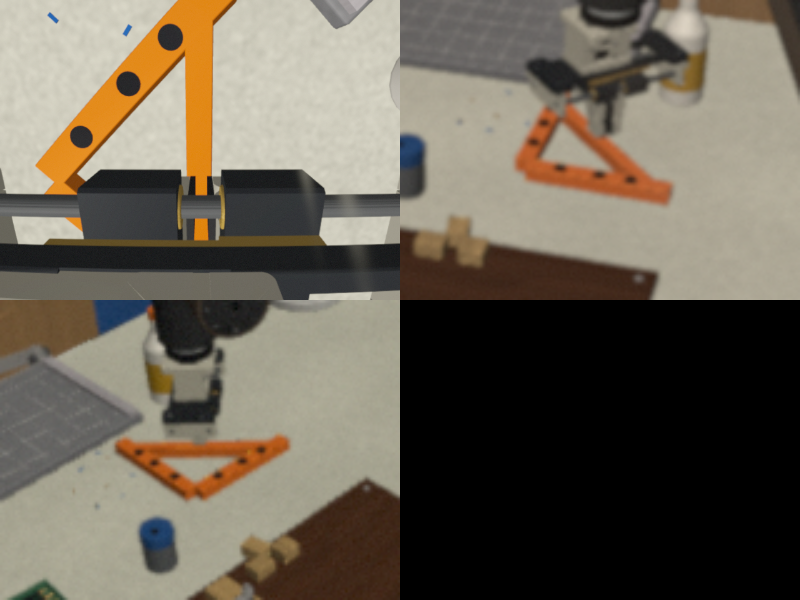

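The side crop shows the fingertips near (605,130), by or above the bar. The wrist crop shows the bar at column 200 between the fingers. I'll check with depth in tool axes.

```bash
python3 - <<'E'
from fit import *
s=arm.get_state(); print(s["t"],s["eef_pos"],s["width"],s["gripper_force"])
for n in ("wrist","side","scene"):
    p,d=grab_frame(n); P=camera_params(n); cv2.imwrite(f"pics/m_{n}.png",p); np.savez(f"m_{n}.npz",p=p,d=d)
    X,c=cloud(n,p,d,P); H,S,V=cv2.cvtColor(p,cv2.COLOR_BGR2HSV)[d>0].astype(int).T
    l=(X[:,:2]-s["eef_pos"][:2])@Rz(s["ee_rot"][2]); l[:,1]*=-1
    org=(H>4)&(H<20)&(S>170)&(V>90)
    near=(abs(l[:,0])<.09)&(abs(l[:,1])<.07)
    for x0 in (-.06,-.04,-.02,0,.02,.04,.06):
        k=near&org&(abs(l[:,0]-x0)<.004)&(abs(l[:,1])<.03)
        if k.sum()>3: print(n,"bar x",x0,k.sum(),"y",np.percentile(l[k,1],[3,97]),"z",np.percentile(X[k,2],[50,97]))
    for z0 in (.005,.015,.025,.035,.045,.055,.065):
        k=near&~org&(abs(X[:,2]-z0)<.005)&(abs(l[:,0])<.02)
        if k.sum()>3 and z0>.01: print(n,"finger z",z0,k.sum(),"x",np.percentile(l[k,0],[3,97]),"y",np.percentile(l[k,1],[3,50,97]))
E
```

```text
19.55 [ 0.5047 -0.4278  0.0025] 0.005221711812373218 0.0
wrist bar x -0.04 227 y [-0.0024  0.0048] z [0.02  0.021]
wrist bar x 0 230 y [-0.0017  0.0041] z [0.0199 0.0209]
wrist bar x 0.02 703 y [-0.0082  0.0076] z [0.0199 0.1208]
wrist bar x 0.04 762 y [-0.0084  0.0078] z [0.0198 0.0211]
wrist bar x 0.06 826 y [-0.0085  0.0076] z [0.0199 0.0211]
wrist finger z 0.015 35 x [0.0049 0.0193] y [-0.0092  0.0085  0.0086]
wrist finger z 0.025 17 x [0.0038 0.0185] y [-0.0057  0.0084  0.0086]
wrist finger z 0.035 252 x [0.0091 0.0113] y [-0.0091  0.0042  0.0116]
wrist finger z 0.045 507 x [0.0064 0.0113] y [-0.0083  0.004   0.0108]
wrist finger z 0.055 293 x [0.0077 0.011 ] y [-0.0074  0.004   0.0099]
wrist finger z 0.065 40 x [0.0098 0.0114] y [-0.0069 -0.0046  0.0093]
side bar x -0.06 15 y [-0.0114  0.0006] z [0.0169 0.0251]
side bar x -0.04 8 y [-0.0109  0.0082] z [0.0191 0.0218]
side bar x -0.02 9 y [-0.0113  0.0015] z [0.0203 0.0219]
side bar x 0 4 y [-0.0092  0.0022] z [0.0196 0.0204]
side bar x 0.04 5 y [-0.0111 -0.0059] z [0.0103 0.0206]
side bar x 0.06 8 y [-0.011   0.0031] z [0.0168 
[... 274 characters left out ...]
 -0.0059  0.018 ]
side finger z 0.065 39 x [-0.0169  0.0053] y [-0.0216 -0.0057  0.02  ]
scene bar x -0.06 7 y [-0.0156 -0.0027] z [0.0125 0.0206]
scene bar x -0.04 10 y [-0.013  0.001] z [0.0147 0.0219]
scene bar x -0.02 12 y [-0.0147  0.0028] z [0.016  0.0238]
scene bar x 0 8 y [-0.0112 -0.004 ] z [0.015  0.0212]
scene bar x 0.02 11 y [-0.0079  0.0042] z [0.0137 0.0207]
scene bar x 0.04 11 y [-0.0127  0.0058] z [0.0167 0.1949]
scene bar x 0.06 12 y [-0.0137  0.0086] z [0.0141 0.0182]
scene finger z 0.015 5 x [-0.0182 -0.0062] y [0.008  0.0093 0.0104]
scene finger z 0.035 5 x [-0.0057  0.0094] y [-0.0245 -0.0167 -0.0138]
scene finger z 0.045 4 x [-0.0032  0.0117] y [-0.025  -0.0214 -0.0206]
```

```bash
python3 - <<'E'
from fit import *
s=arm.get_state(); z=np.load("m_wrist.npz"); P=camera_params("wrist"); p,d=z["p"],z["d"]
X,c=cloud("w",p,d,P); l=(X[:,:2]-s["eef_pos"][:2])@Rz(s["ee_rot"][2]); l[:,1]*=-1
m=(abs(l[:,0]-.01)<.004)&(abs(l[:,1])<.03)&(X[:,2]>.0)&(X[:,2]<.12)
for a in np.arange(-.024,.025,.004):
    k=m&(abs(l[:,1]-a)<.002); zz=np.sort(X[k,2]); print(round(a,3),len(zz),np.histogram(zz,np.arange(0,.121,.01))[0], c[k].mean(0).astype(int) if k.any() else "")
E
python3 -m jog '[[[0,0,0,0,0,0,40],[0,0,0,0,0,0,40],[0,0,0,0,0,0,40],[0,0,4,0,0,0,40],[0,0,8,0,0,0,40],[0,0,8,0,0,0,40]]]'
```

```text
-0.024 53 [53  0  0  0  0  0  0  0  0  0  0  0] [191 206 208]
-0.02 66 [66  0  0  0  0  0  0  0  0  0  0  0] [191 206 209]
-0.016 52 [52  0  0  0  0  0  0  0  0  0  0  0] [192 207 210]
-0.012 51 [51  0  0  0  0  0  0  0  0  0  0  0] [187 203 208]
-0.008 310 [  0  64  53  48 110  22  13   0   0   0   0   0] [ 67 118 155]
-0.004 572 [  0  86  72  77 123  98   9   0  22  59  26   0] [ 39  74 101]
0.0 195 [ 0 82 69  8 13 23  0  0  0  0  0  0] [ 20 111 187]
0.004 326 [ 0 95 62 44 52 73  0  0  0  0  0  0] [ 22  78 125]
0.008 510 [  9  59  45  61 158  72  18   0  19  53  16   0] [ 82 111 131]
0.012 117 [48  0  0 25 40  4  0  0  0  0  0  0] [135 148 152]
0.016 56 [56  0  0  0  0  0  0  0  0  0  0  0] [189 204 207]
0.02 62 [62  0  0  0  0  0  0  0  0  0  0  0] [192 207 210]
0.024 55 [55  0  0  0  0  0  0  0  0  0  0  0] [191 206 209]
t: 20.45
eef_pos: [0.5043, -0.4276, -0.0061]
ee_rot: [3.141, 0.001, -0.809]
force: [0.3, -0.3, -0.1]
width: 0.0397
gripper_force: 0.0
```

The TCP reads −6 mm with no contact force, so the real fingertips sit higher than reported. I'll feel my way down in small steps, watching the force.

```bash
python3 -m jog '[[[0,0,4,0,0,0,40],[0,0,8,0,0,0,40],[0,0,10,0,0,0,40],[0,0,10,0,0,0,40]]]'; python3 -m jog '[[[0,0,2,0,0,0,40],[0,0,4,0,0,0,40],[0,0,4,0,0,0,40]]]'; python3 - <<'E'
from fit import *
s=arm.get_state(); p,d=grab_frame("wrist"); P=camera_params("wrist"); print("cam",-np.array(P["R"]).T@P["t"])
X,c=cloud("w",p,d,P); l=(X[:,:2]-s["eef_pos"][:2])@Rz(s["ee_rot"][2]); l[:,1]*=-1
m=(abs(l[:,0]-.01)<.006)&(abs(l[:,1])<.06)&(X[:,2]>-.03)&(X[:,2]<.12)&(np.ptp(c,axis=1)<60)&(c.mean(1)<150)
for a in np.arange(-.05,.051,.005):
    k=m&(abs(l[:,1]-a)<.0025)
    if k.sum()>5: print(round(a,3),np.histogram(X[k,2],np.arange(-.03,.121,.01))[0])
E
```

```text
t: 20.95
eef_pos: [0.5045, -0.4278, -0.0157]
ee_rot: [3.141, 0.0, -0.809]
force: [-0.2, -0.3, 0.8]
width: 0.0399
gripper_force: 0.0
t: 21.32
eef_pos: [0.5045, -0.4277, -0.0196]
ee_rot: [3.142, 0.0, -0.809]
force: [0.0, 0.8, -0.6]
width: 0.0404
gripper_force: 0.0
cam [ 0.5509 -0.4781  0.1656]
-0.045 [0 0 2 4 0 0 0 0 0 0 0 0 0 0 0]
-0.035 [ 0  0  0  0 32 50 45  0  0  0  0  0  0  0  0]
-0.03 [  0   0   0   0  87 136 162  19   0   0   0   0   0   0   0]
-0.025 [  0   0   0   0  94 223 104  22  20  88 180  94   0   0   0]
-0.02 [  0   0   0  25 121 148 103   0   3  71 137  48   0   0   0]
0.01 [0 0 6 3 0 0 0 0 0 0 0 0 0 0 0]
0.02 [ 0  0  0 10 66 75 45  0  0  0  0  0  0  0  0]
0.025 [  0   0   0  12 102 144  83   9  14 104 282 132   0   0   3]
0.03 [  0   0   0   0  85 132 155  17   0   0   0   0   0   0   0]
0.035 [  0   0   0   0  74 115 122   8   0   0   0   0   0   0   0]
0.045 [0 0 2 5 0 0 0 0 0 0 0 0 0 0 0]
```

```bash
python3 -m jog '[[[0,0,3,0,0,0,40],[0,0,3,0,0,0,5],[0,0,3,0,0,0,5],[0,0,3,0,0,0,5],[0,0,3,0,0,0,5]]]' 60
```

```text
t: 22.0
eef_pos: [0.5048, -0.4279, -0.0224]
ee_rot: [-3.142, -0.0, -0.809]
force: [0.7, -0.3, -1.2]
width: 0.0178
gripper_force: 60.0
```

Gripped: 17.8 mm wide at 60 N. Next I'll lift and carry it over the board.

```bash
python3 to.py 0.584,0.0,0.068,-0.7854
python3 -m jog '[[[0,0,-45,0,0,0,5],[0,0,-90,0,0,0,5],[0,0,-90,0,0,0,5]]]'; python3 to.py 0.584,0.0,0.068,-0.7854
```

```text
22.0 [ 0.5048 -0.4279 -0.0224] [-3.1415 -0.0002 -0.8087] [ 0.7496 -0.3212 -1.2019]
0.584,0.0,0.068,-0.7854 [-254.8 -352.7  -90.4] [-0.    -0.    -0.023]
t: 22.38
eef_pos: [0.507, -0.4291, 0.0716]
ee_rot: [-3.14, -0.007, -0.808]
force: [1.2, 0.3, -3.5]
width: 0.0175
gripper_force: 60.0
22.375 [ 0.507  -0.4291  0.0716] [-3.1396 -0.0066 -0.8083] [ 1.184   0.2981 -3.5131]
0.584,0.0,0.068,-0.7854 [-257.1 -352.1    2.7] [-0.002 -0.007 -0.023]
```

```bash
python3 -m jog '[[[-255,-353,0,0,0,-0.023,5],[-255,-353,0,0,0,-0.023,5],[-255,-353,0,0,0,-0.023,5],[-255,-353,0,0,0,-0.023,5],[-255,-353,0,0,0,-0.023,5],[-255,-353,0,0,0,-0.023,5],[-255,-353,0,0,0,-0.023,5],[-255,-353,0,0,0,-0.023,5],[-255,-353,0,0,0,-0.023,5],[-255,-353,0,0,0,-0.023,5]]]'
cat > rel.py <<'E'
from fit import *
s=arm.get_state(); print(s["t"],s["eef_pos"],s["ee_rot"],s["force"])
for n in ("wrist","side","scene"):
    p,d=grab_frame(n); P=camera_params(n); cv2.imwrite(f"pics/r_{n}.png",p)
    X,c=cloud(n,p,d,P); H,S,V=cv2.cvtColor(p,cv2.COLOR_BGR2HSV)[d>0].astype(int).T
    org=(H>3)&(H<16)&(S>190)&(V>90)&(X[:,2]>s["eef_pos"][2]+.03)&(X[:,2]<s["eef_pos"][2]+.06)
    pine=(X[:,2]>.027)&(X[:,2]<.037)&~org
    l=X[:,:2]-[.692,.131]
    g=lambda k,a,q:(k.sum(),np.round(np.percentile(l[k,a],q),4) if k.sum()>4 else None)
    for y0 in (-.26,-.22,-.18,-.14,-.10,-.06):
        b=abs(l[:,1]-y0)<.006; print(n,"y",y0,"sq xmax",g(org&b&(l[:,0]>-.06),0,98),"rail xmin",g(pine&b&(l[:,0]>-.006)&(l[:,0]<.05),0,2))
    for x0 in (-.25,-.21,-.17,-.13,-.09,-.05):
        b=abs(l[:,0]-x0)<.006; print(n,"x",x0,"sq ymax",g(org&b&(l[:,1]>-.08),1,98),"rail ymin",g(pine&b&(l[:,1]>-.045)&(l[:,1]<.06),1,2))
    print(n,"sq z",np.median(X[org,2]) if org.any() else None)
E
python3 rel.py
```

```text
t: 23.62
eef_pos: [0.5833, -0.0008, 0.0669]
ee_rot: [3.14, 0.001, -0.787]
force: [-0.4, -0.5, -2.2]
width: 0.0175
gripper_force: 60.0
23.625 [ 0.5833 -0.0008  0.0669] [ 3.1404  0.0007 -0.7873] [-0.3977 -0.5033 -2.2064]
wrist y -0.26 sq xmax (np.int64(0), None) rail xmin (np.int64(0), None)
wrist y -0.22 sq xmax (np.int64(138), np.float64(-0.0394)) rail xmin (np.int64(0), None)
wrist y -0.18 sq xmax (np.int64(209), np.float64(-0.0223)) rail xmin (np.int64(1372), np.float64(0.0089))
wrist y -0.14 sq xmax (np.int64(195), np.float64(-0.0233)) rail xmin (np.int64(1440), np.float64(0.0094))
wrist y -0.1 sq xmax (np.int64(157), np.float64(-0.0195)) rail xmin (np.int64(1310), np.float64(0.0093))
wrist y -0.06 sq xmax (np.int64(102), np.float64(-0.0346)) rail xmin (np.int64(429), np.float64(0.0088))
wrist x -0.25 sq ymax (np.int64(0), None) rail ymin (np.int64(0), None)
wrist x -0.21 sq ymax (np.int64(0), None) rail ymin (np.int64(0), None)
wrist x -0.17 sq ymax (np.int64(0), None) rail ymin (np.int64(0), None)
wrist x -0.13 sq ymax (np.int64(0), None) rail ymin (np.int64(0), None)
wrist x -0
[... 1864 characters left out ...]
float64(-0.0142)) rail xmin (np.int64(37), np.float64(0.0035))
scene x -0.25 sq ymax (np.int64(0), None) rail ymin (np.int64(27), np.float64(-0.0204))
scene x -0.21 sq ymax (np.int64(13), np.float64(-0.0406)) rail ymin (np.int64(33), np.float64(-0.0139))
scene x -0.17 sq ymax (np.int64(27), np.float64(-0.0378)) rail ymin (np.int64(32), np.float64(-0.0137))
scene x -0.13 sq ymax (np.int64(18), np.float64(-0.0393)) rail ymin (np.int64(31), np.float64(-0.0107))
scene x -0.09 sq ymax (np.int64(25), np.float64(-0.0392)) rail ymin (np.int64(36), np.float64(-0.0096))
scene x -0.05 sq ymax (np.int64(28), np.float64(-0.0371)) rail ymin (np.int64(36), np.float64(-0.0051))
scene sq z 0.1085463597785924
```

```bash
python3 -m jog '[[[0,0,45,0,0,0,5],[0,0,66,0,0,0,5],[0,0,73,0,0,0,5],[0,0,75,0,0,0,5],[0,0,75,0,0,0,5]]]'; python3 -m jog '[[[0,0,1,0,0,0,5],[0,0,2,0,0,0,5],[0,0,2,0,0,0,5],[0,0,2,0,0,0,5]]]'
```

```text
t: 24.4
eef_pos: [0.5848, 0.0004, -0.0065]
ee_rot: [-3.14, -0.001, -0.786]
force: [0.3, 0.1, -2.2]
width: 0.0174
gripper_force: 60.0
t: 24.9
eef_pos: [0.5841, 0.0004, -0.0094]
ee_rot: [-3.142, -0.0, -0.786]
force: [-0.3, 0.6, -3.0]
width: 0.0177
gripper_force: 60.0
```

```bash
python3 -m jog '[[[0,0,1,0,0,0,5],[0,0,2,0,0,0,5],[0,0,2,0,0,0,5]]]'; python3 to.py
```

```text
t: 25.28
eef_pos: [0.5846, 0.0004, -0.0105]
ee_rot: [-3.141, -0.001, -0.785]
force: [-2.0, -0.5, 6.3]
width: 0.0172
gripper_force: 60.0
25.275 [ 0.5846  0.0004 -0.0105] [-3.1408 -0.0009 -0.7853] [-1.9723 -0.5406  6.2568]
```

```bash
python3 -m jog '[[[3,-3,-0.5,0,0,0,5],[6,-6,-0.5,0,0,0,5],[9,-9,-0.5,0,0,0,5],[10,-10,-0.5,0,0,0,5],[10,-10,-0.5,0,0,0,5]]]'; python3 -m jog '[[[0.7,-0.7,0,0,0,0,5],[1.4,-1.4,0,0,0,0,5],[1.4,-1.4,0,0,0,0,5]]]';  python3 -m jog '[[[0.7,-0.7,0,0,0,0,5],[1.4,-1.4,0,0,0,0,5],[1.4,-1.4,0,0,0,0,5]]]'
```

```text
t: 25.9
eef_pos: [0.5991, 0.0004, -0.0104]
ee_rot: [-3.141, -0.001, -0.785]
force: [-0.6, -0.6, 5.2]
width: 0.0172
gripper_force: 60.0
t: 26.28
eef_pos: [0.6, 0.0003, -0.0105]
ee_rot: [3.141, 0.0, -0.786]
force: [-5.1, 0.8, 8.9]
width: 0.0176
gripper_force: 60.0
t: 26.65
eef_pos: [0.5999, 0.0003, -0.0105]
ee_rot: [3.139, 0.002, -0.786]
force: [-12.8, 3.5, 15.0]
width: 0.0179
gripper_force: 60.0
```

```bash
python3 -m jog '[[[-1.4,1.4,-1,0,0,0,5],[-4.2,-1.4,-1,0,0,0,5],[-7,-4.2,-1,0,0,0,5],[-9.9,-7.1,-1,0,0,0,5],[-12.7,-9.9,-1,0,0,0,5],[-15.5,-12.7,-1,0,0,0,5],[-18.4,-15.6,-1,0,0,0,5],[-21.2,-18.4,-1,0,0,0,5],[-22.6,-19.8,-1,0,0,0,5],[-22.6,-19.8,-1,0,0,0,5]]]'
```

```text
t: 27.9
eef_pos: [0.5999, 0.0305, -0.0101]
ee_rot: [3.141, 0.0, -0.786]
force: [-3.1, -0.7, -2.7]
width: 0.0174
gripper_force: 60.0
```

```bash
python3 -m jog '[[[-0.7,-0.7,0.3,0,0,0,5],[-1.4,-1.4,0.3,0,0,0,5],[-2.1,-2.1,0.3,0,0,0,5],[-2.1,-2.1,0.3,0,0,0,5]]]';python3 -m jog '[[[-0.7,-0.7,0,0,0,0,5],[-1.4,-1.4,0,0,0,0,5],[-2.1,-2.1,0,0,0,0,5],[-2.1,-2.1,0,0,0,0,5]]]'; python3 to.py
```

```text
t: 28.4
eef_pos: [0.6, 0.0333, -0.0103]
ee_rot: [3.141, 0.0, -0.786]
force: [-3.5, -2.5, -2.7]
width: 0.0173
gripper_force: 60.0
t: 28.9
eef_pos: [0.6, 0.0355, -0.0102]
ee_rot: [3.141, -0.0, -0.786]
force: [-1.8, -7.7, -2.6]
width: 0.0174
gripper_force: 60.0
28.9 [ 0.6     0.0355 -0.0102] [ 3.1406 -0.0003 -0.7858] [-1.7551 -7.7449 -2.5728]
```

```bash
python3 -m jog '[[[0,-0.7,0.5,0,0,0,5],[0,-1.4,0.8,0,0,0,5],[0,-1.4,0.8,0,0,0,5],[0,-1.4,0.8,0,0,0,5]]]'; python3 rel.py; python3 - <<'E'
import cv2,numpy as np
a=cv2.imread("pics/r_scene.png")[210:310,250:410]; b=cv2.imread("pics/r_side.png")[200:320,220:380]
cv2.imwrite("pics/f1.png",np.vstack([cv2.resize(a,(480,300),interpolation=3),cv2.resize(b,(400,300),interpolation=3)[:, :].copy() if 0 else cv2.resize(b,(480,300),interpolation=3)]))
E
```

```text
t: 29.4
eef_pos: [0.6, 0.0355, -0.0105]
ee_rot: [3.139, 0.0, -0.786]
force: [-6.4, -11.3, 6.7]
width: 0.0175
gripper_force: 60.0
29.4 [ 0.6     0.0355 -0.0105] [ 3.1387  0.0001 -0.786 ] [ -6.3738 -11.2901   6.6612]
wrist y -0.26 sq xmax (np.int64(0), None) rail xmin (np.int64(0), None)
wrist y -0.22 sq xmax (np.int64(0), None) rail xmin (np.int64(0), None)
wrist y -0.18 sq xmax (np.int64(103), np.float64(-0.0228)) rail xmin (np.int64(0), None)
wrist y -0.14 sq xmax (np.int64(164), np.float64(-0.0227)) rail xmin (np.int64(3295), np.float64(-0.0054))
wrist y -0.1 sq xmax (np.int64(145), np.float64(-0.0213)) rail xmin (np.int64(4702), np.float64(-0.005))
wrist y -0.06 sq xmax (np.int64(115), np.float64(-0.0227)) rail xmin (np.int64(2289), np.float64(-0.0053))
wrist x -0.25 sq ymax (np.int64(0), None) rail ymin (np.int64(0), None)
wrist x -0.21 sq ymax (np.int64(0), None) rail ymin (np.int64(0), None)
wrist x -0.17 sq ymax (np.int64(0), None) rail ymin (np.int64(0), None)
wrist x -0.13 sq ymax (np.int64(0), None) rail ymin (np.int64(0), None)
wrist x -0.09 sq ymax (np.int64(0), None) rai
[... 1767 characters left out ...]
 (np.int64(13), np.float64(0.0025)) rail xmin (np.int64(42), np.float64(-0.0033))
scene x -0.25 sq ymax (np.int64(0), None) rail ymin (np.int64(32), np.float64(-0.0015))
scene x -0.21 sq ymax (np.int64(0), None) rail ymin (np.int64(27), np.float64(-0.0035))
scene x -0.17 sq ymax (np.int64(21), np.float64(-0.0041)) rail ymin (np.int64(33), np.float64(0.0))
scene x -0.13 sq ymax (np.int64(48), np.float64(-0.0041)) rail ymin (np.int64(30), np.float64(-0.0023))
scene x -0.09 sq ymax (np.int64(17), np.float64(-0.0041)) rail ymin (np.int64(28), np.float64(-0.0007))
scene x -0.05 sq ymax (np.int64(17), np.float64(-0.0056)) rail ymin (np.int64(40), np.float64(-0.0124))
scene sq z 0.03182450671021553
```

View pics/f1.png

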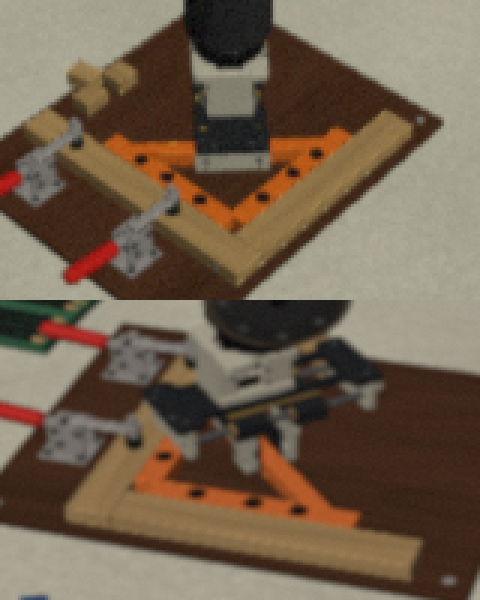

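The picture shows the square's two legs flush along both rails, the short rail square to the long one, and the offcuts clear at the far left. I'll press a little harder and check the forces.

```bash
python3 -m jog '[[[0,-0.7,-0.2,0,0,0,5],[0,-1.4,-0.3,0,0,0,5],[0,-1.4,-0.3,0,0,0,5],[0,-1.4,-0.3,0,0,0,5],[0,-1.4,-0.3,0,0,0,5]]]'; python3 -c "
from h import *
s=arm.get_state();print(s['eef_pos'],s['ee_rot'],s['force'],s['moment'])"
```

```text
t: 30.18
eef_pos: [0.5999, 0.0355, -0.0104]
ee_rot: [3.137, 0.001, -0.786]
force: [-7.9, -13.9, 6.6]
width: 0.0174
gripper_force: 60.0
[ 0.59990817  0.03552517 -0.01044355] [ 3.13655430e+00  7.02480771e-04 -7.86411559e-01] [ -7.90788179 -13.86393274   6.56707694] [-5.06583079  2.91224806 -0.01945349]
```

```bash
python3 -c "
from h import *
print(arm.job_done())"
```

```text
the job is handed in; nothing more can be done
None
```

The job is handed in at about 30 s: the offcuts are swept more than 250 mm from the corner, the brush is back where it stood, and the square is still gripped and pressed against both rails (about 8 N on the long rail, 14 N on the short).

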